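Stamp the blue-ended bar in the hand press

TASK

Draw the bar with the blue-painted end out of the stock rack and load it into the green hand press, blue end first, flat on the plate between the guides and fully home against the back stop. Let go of it, then push the red knob right down to its stop, pause there a moment so that the bar is stamped, and let the knob spring all the way back up, leaving the bar home in the press. Leave the yellow-ended bar in its slot, and the screw jar and the tape measure where they stand.

Things in the scene. Friction and masses are not known exactly. Their poses are not given: they have to be found in the camera images.
- press: Green hand stamping press fixed to the bench; place and heading vary. Origin: bench surface under the plunger axis; x points from the open front to the back stop (bars go in along +x). Base plate x -130 to +80, y +-55, 8 mm thick; the bar lies on it. The green head spans x -28 to +77, y +-24, 69 to 121 mm up with its collars; the raised plunger foot hangs 42 mm up.
- press_mouth (a point): Middle of the front of the straight guides, on the plate's top (8 mm up), at press x -45 mm; axes as the press. The straight guides are 36 mm apart, 12 mm high, and run from here to the stop 67 mm further; in front a flare widens to about 59 mm at press x -73 mm. A hand on the blue part of the bar would hit the head: push it home holding its bare end, which stays outside.
- press_stop (a point): Centre of the back stop's face at the mid height of a lying bar (16 mm above the bench), at press x +22 mm; axes as the press. The bar is home when its blue end face meets this point.
- knob_top (a point): Centre of the top of the red mushroom knob (44 mm across, flat top 38 mm across), 165 mm above the bench when up and 147 mm when fully down; it moves with the plunger, directly over the press origin.
- plunger (a joint): Downward travel of the knob and plunger, m: 0 up, 0.018 fully down on its stop. Spring return: about 4 N at the top, about 11 N at the stop; a rigid stop beyond. Pressed with the closed fingertips from above.
- rack: Grey sheet-steel stock rack fixed to the bench; place and heading vary. Origin: centre of the underside; x points from the closed back out of the open front (as the bars' x). Base 110 x 150 mm, 5 mm thick (bars lie on it). Two slots at y -45 and +45 mm, 36 mm wide, 23 mm high inside, roofed from the back wall at x -49 to x +50 mm; roof top 31 mm above the bench; flared unroofed cheeks to x +67 mm.
- rack_front (a point): Middle of the rack's front at the roof's edge (rack x +50 mm), on the bench; axes as the rack. The painted bar ends stick out 61 to 64 mm beyond the roof edge (about 45 mm beyond the cheeks). A bar must be drawn straight out along the rack's +x by 105 mm before it can be lifted.
- bar_blue: Aluminium flat bar, 160 x 30 x 16 mm, about 0.16 kg, loose; the last 46 mm at its +x end are painted blue. Origin: centre of the underside; x along the bar towards the blue end, z up. At the start it lies in either slot of the rack, its +x pointing out of the slot's front.
- bar_blue_tip (a point): Centre of the blue end face of the bar: 80 mm from the origin along the bar's x, 8 mm above the underside.
- bar_yellow: The same bar with a yellow end, in the other slot of the rack; to be left there. Origin and axes as for the blue one.
- jar: Screw jar with a tan lid, 59 mm across, 88 mm high, loose, a bystander behind the work. Origin: centre of its underside.
- tape: Yellow and black tape measure, 39 x 82 x 66 mm, loose, a bystander to the right of the press. Origin: centre of its underside.
There are look-alikes about, which are no part of the job. Leave any orange look-alike of the bar_blue alone.

How it is judged (in metres and radians):
On the way, in this order (a step that is already met when the one before it is completed fails the run):
1. the blue-ended bar lies home in the press, blue end at the back stop, let go, with the knob up (x of bar_blue_tip in the frame of press_stop between -0.004 and 0.004 m and y of bar_blue_tip in the frame of press_stop between -0.006 and 0.006 m and z of bar_blue_tip in the frame of press_stop between -0.004 and 0.004 m and angle between the x axis of bar_blue and the x axis of press, either way round below 0.1 rad and value of joint plunger below 0.003 m and contact force between bar_blue and the fingers below 0.1 N), for 0.2 s.
2. the knob is pushed down to its stop with the bar home (x of bar_blue_tip in the frame of press_stop between -0.004 and 0.004 m and y of bar_blue_tip in the frame of press_stop between -0.006 and 0.006 m and z of bar_blue_tip in the frame of press_stop between -0.004 and 0.004 m and angle between the x axis of bar_blue and the x axis of press, either way round below 0.1 rad and value of joint plunger above 0.0165 m), for 0.2 s.
At the end, for the whole second after the job is handed in: The blue-ended bar lies still and flat in the press, its blue end face within 4 mm of the back stop, within 6 mm of the centre line and within 0.1 rad of square, released; the knob has been held within 1.5 mm of its stop for 0.2 s with the bar there, and has risen again to within 3 mm of the top (all of step 1 and linear speed of bar_blue below 0.01 m/s); the robot touches nothing.
It fails at once if the yellow-ended bar is moved by more than 20 mm (distance of bar_yellow from where it was at the start of the episode above 0.02 m).
It fails at once if the screw jar is moved by more than 30 mm (distance of jar from where it was at the start of the episode above 0.03 m).
It fails at once if the tape measure is moved by more than 30 mm (distance of tape from where it was at the start of the episode above 0.03 m).
It also fails if it takes over 72 s, if anything falls off the work surface, if the arm or the gripper's body presses on something with over 40 N, if the wrist force passes 120 N, or if a joint passes its speed limit or range.

ROBOT

A 6-joint arm with a two-finger parallel gripper is mounted at the origin on a cart in front of the work surface, level with it; the furniture and walls round the work are solid. World frame = base frame: x ahead of the robot, y to its left, z up, the work surface at z = 0. Lengths are in mm, angles in rad, forces in N, time in s.
With the tool pointing down it reaches from about 300 to 950 mm from the base axis. Payload 3.1 kg.
Tool frame: the origin (TCP) lies on the centre line of the jaws, within the pads' length; the fingertips stand 8 mm ahead of it and the grasp point (between the pads) lies 11 mm behind it (arm.nose_length is the distance from the TCP to the fingertips, in mm); z points along the fingers, y is the line along which they close (so a half turn about z gives the same grasp; the last joint's range is limited). The gripper opens to 85 mm and grips with 20 to 120 N. Pads are 22 mm wide; open, the fingers measure 114 mm over their backs; the gripper's body (76 mm by 85 mm) begins 54 mm behind the grasp point. The pads swing forward as they close: fully open they stand 13 mm farther back than shut.
Start: joints at [-1.354, 0.308, 1.634, -0, 1.2, -0.07], TCP at [176.776, -599.485, 239.272] pointing down, gripper open.
Joint ranges: [-3.06, 3.06], [-0.79, 1.96], [0.05, 2.63], [-1.19, 4.34], [0.05, 2.64], [-2.94, 2.94]. Speed limits (rad/s): [2.79, 2.79, 3.14, 3.14, 3.14, 3.14].

INTERFACE

Orientations are given as a rotation vector (axis times angle).
In Python, from bench import arm gives the robot as it stands.
- The arm moves only by the tool move_arm, never from a script. Its argument "rows" is a list of rows, each a list of 2 entries, a list of its own where there are three numbers: the shift along the tool's x, y, z normalised to -1 to 1, where 1 is 0.08 m, then the turn about the tool's z normalised to -1 to 1, where 1 is 2 rad. A call has 1 to 12 rows; each row is the pose to reach, as a shift and turn from the pose commanded when the call began, along the tool's axes at that moment; what a row does not reach only later rows make up. A row lasts 1/8 s, in which the tool goes at most 62.5 mm and 10.7 degrees, less where a joint would pass 70% of its speed; a pose out of reach is approached as far as the arm can. A call with a number of a shift or a turn outside -1 to 1 is refused whole. A call with a gripper value outside its range is refused whole. "jaw" is the opening, from 0 (shut) to 1 (fully open), set as the call begins (left out, the last holds). The fingers move at their own pace and stop on an object; "squeeze" is the grip in N (left out, the last holds). Time passes only in rows, so rows that repeat a pose let the fingers close. It gives the time, the measured TCP pose, the force, the opening and the grip force at its end, in the units of the state.
- arm.get_obs(): the state, without advancing time (a new reading comes with each control period).
- arm.capture(name): name is "scene" or "side" or "wrist"; returns a dict with "image" (480x640x3 uint8, red, green, blue), "fx", "fy", "cx", "cy" (pixels), "cam_to_world" (4x4, takes a point from camera to world coordinates). Camera axes: x right, y down, z forward; pixel columns grow to the right and rows downward; lengths in mm; the calibration is good to about 2 mm. The wrist camera is an equidistant fisheye: a pixel r from the principal point sees the ray r / f radians off the axis. A picture is of the moment at which its call begins. There is no depth.
- arm.sign_off(): hands the job in; it is judged then, once.
The state is a dict: "time_s": time; "joints": joint angles; "joint_velocities": joint speeds; "joint_torque": joint torques, N m; "tool_pos": TCP position; "tool_rot": TCP orientation; "ft_force": force on the tool from outside, world axes, zero at the start; "torque": the same for the moment, N m; "width": opening from 0.0 (shut) to 1.0 (fully open); "finger_force": force on a finger pad.
Only numpy, scipy, OpenCV 4.12 (cv2) and the standard library are available. Lean on these libraries where they do the work, as an engineer would, in place of code of your own. Each camera call takes 0.05 s, during which the arm holds its last target. There are 200 camera calls.

## Working session

There is one attempt and no reset: what is moved stays moved. The work goes in short steps, Python scripts to look and compute and a tool call to move; the robot and the scene stay as the last step left them, time stands still between calls to the robot, and variables do not carry over. Pictures are saved under pics/ and viewed, at most 10 in all, crops included, and the job is handed in when it is done.

Besides the shell and the picture viewer there is one more tool, called after ">>>" as name(argument=value, ...), one argument or row to a line, values as JSON. move_arm: Moves the arm, as the interface text tells. Its arguments: {"type":"object","properties":{"rows":{"type":"array"},"jaw":{"type":"number"},"squeeze":{"type":"number"}},"required":["rows"]}

```bash
mkdir -p pics
cat > h.py <<'E'
import numpy as np, cv2
from bench import arm
from scipy.spatial.transform import Rotation as R
def ray(c,u,v):
    T=np.array(c['cam_to_world']);d=np.array([(u-c['cx'])/c['fx'],(v-c['cy'])/c['fy'],1.]);return T[:3,3],T[:3,:3]@d
def onz(c,u,v,z):
    o,d=ray(c,u,v);return o+d*(z-o[2])/d[2]
def tri(a,b):  # closest point of two rays
    (o1,d1),(o2,d2)=a,b;s=np.linalg.lstsq(np.c_[d1,-d2],o2-o1,rcond=None)[0]
    p,q=o1+s[0]*d1,o2+s[1]*d2;return (p+q)/2,np.linalg.norm(p-q)
def proj(c,p):
    T=np.array(c['cam_to_world']);q=T[:3,:3].T@(np.asarray(p,float)-T[:3,3]);return q[0]/q[2]*c['fx']+c['cx'],q[1]/q[2]*c['fy']+c['cy']
E
python3 - <<'E'
from h import *
for n in ['scene','side']:
    c=arm.capture(n);cv2.imwrite(f'pics/{n}0.png',c['image'][:,:,::-1]);print(n,c['fx'],np.round(c['cam_to_world'],2).tolist())
o=arm.get_obs();print(o['tool_pos'],o['tool_rot'],R.from_rotvec(o['tool_rot']).as_matrix().round(3))
E
```

```text
scene 534.1423591715248 [[-0.78, -0.35, 0.52, -78.08], [-0.63, 0.43, -0.65, 782.6], [0.01, -0.83, -0.56, 853.87], [0.0, 0.0, 0.0, 1.0]]
side 450.23536131078333 [[-1.0, 0.01, -0.01, 613.1], [0.02, 0.58, -0.81, 789.83], [-0.0, -0.81, -0.58, 748.12], [0.0, 0.0, 0.0, 1.0]]
[ 176.62566827 -598.75138516  238.14367933] [-3.10725302e+00 -4.48612832e-01  2.28394195e-04] [[ 0.959  0.283 -0.   ]
 [ 0.283 -0.959  0.002]
 [ 0.    -0.002 -1.   ]]
```

View pics/scene0.png

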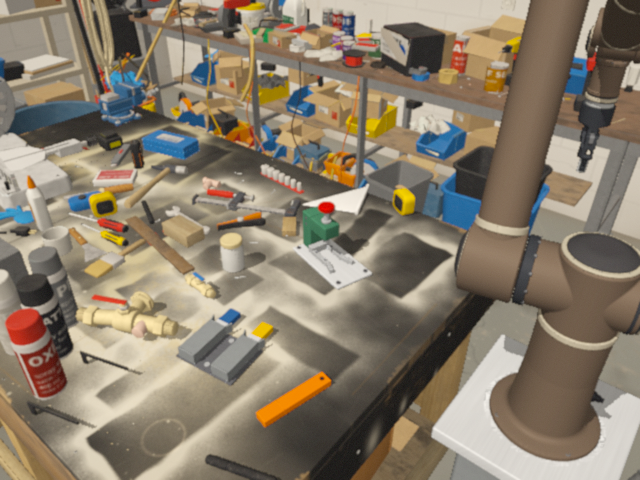

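View pics/side0.png

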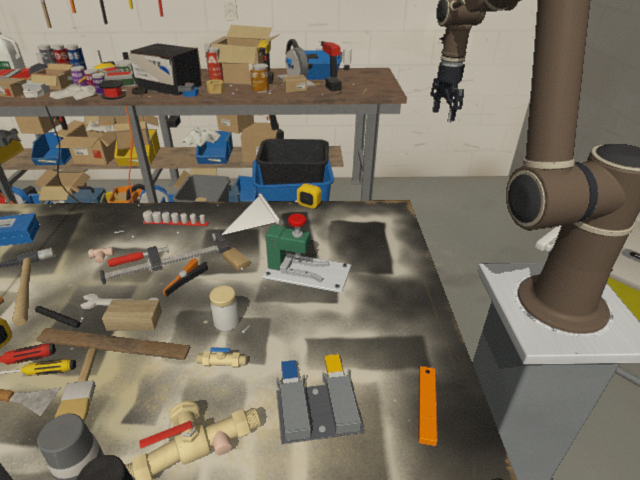

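The side view shows the blue end at (290,371), the yellow end at (333,364), an orange look-alike at (428,405), and other blue clutter at (15,228). In the scene view the blue end is at (231,316), the yellow end at (263,330) and the orange bar at (294,398). I choose the rack bar with the blue end. Next I check it and the press in close crops.

Run:
```python
from h import *
a=cv2.imread('pics/side0.png');b=cv2.imread('pics/scene0.png')
def crop(im,x,y,w,h,W,H): return cv2.resize(im[y:y+h,x:x+w],(W,H),interpolation=cv2.INTER_CUBIC)
m=np.vstack([np.hstack([crop(a,270,345,100,75,400,300),crop(a,257,205,100,75+15,400,300) if 0 else crop(a,257,215,100,75,400,300)]),
 np.hstack([crop(b,175,305,107,80,400,300),crop(b,285,210,100,75,400,300)])])
cv2.imwrite('pics/crop1.png',m)
# masks
for n in ['side','scene']:
    im=cv2.cvtColor(cv2.imread(f'pics/{n}0.png'),cv2.COLOR_BGR2HSV)
    for nm,lo,hi in [('blue',(100,120,60),(125,255,255)),('yel',(20,140,120),(32,255,255)),('red',(0,170,100),(6,255,255)),('orange',(8,180,150),(18,255,255))]:
        k=cv2.inRange(im,lo,hi);N,l,s,ce=cv2.connectedComponentsWithStats(k)
        print(n,nm,[(s[i].tolist(),ce[i].round(1).tolist()) for i in range(1,N) if s[i,4]>60 and 190<ce[i,0]<440 and 185<ce[i,1]<460])
```

```text
side blue [([236, 160, 67, 42, 1243], [264.4, 187.7]), ([211, 348, 19, 4, 63], [220.7, 349.3]), ([282, 361, 16, 18, 230], [289.1, 369.1])]
side yel [([297, 184, 24, 25, 325], [309.2, 194.3]), ([325, 354, 18, 19, 260], [333.0, 362.9])]
side red [([288, 213, 18, 14, 200], [296.4, 219.7])]
side orange [([419, 366, 18, 80, 1229], [427.5, 407.0])]
scene blue [([220, 310, 20, 13, 161], [230.5, 316.1])]
scene yel [([392, 188, 23, 28, 417], [404.3, 200.8]), ([252, 322, 21, 17, 226], [263.0, 330.0])]
scene red [([207, 190, 26, 8, 134], [219.9, 193.2]), ([318, 202, 16, 11, 139], [326.0, 207.2])]
scene orange [([244, 213, 17, 7, 75], [252.5, 216.1]), ([256, 372, 75, 55, 1364], [292.5, 398.8])]
```

View pics/crop1.png

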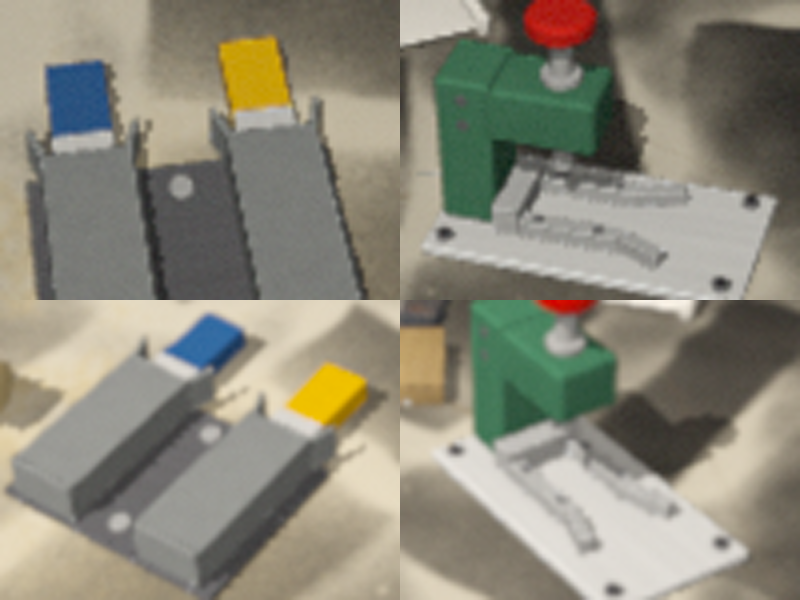

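The crops confirm the choice: the top-left one shows the blue-ended bar in the left slot of the rack as seen from the side camera, with yellow in the other slot. The press opens to image right in the side view (towards −x). Its bolts are at side-view pixels (268,273), (337,286) and (344.5,265).

```bash
cat > m.py <<'E'
from h import *
cs={n:arm.capture(n) for n in('side','scene')}
S=lambda i,x,y:[(270+x/4,345+y/4),(257+(x-400)/4,215+y/4),(175+x*.2675,305+(y-300)*.2667),(285+(x-400)/4,210+(y-300)/4)][i]
E
python3 - <<'E'
from m import *
P=lambda i,x,y,z:onz(cs['side' if i<2 else 'scene'],*S(i,x,y),z).round(1)
print('bar side endL,R, border L,R',[P(0,*p,21)[:2] for p in[(47,65),(103,62),(52,137),(111,129)]])
print('bar scene end far L/R, border',[P(2,*p,21)[:2] for p in[(210,315),(244,338)]])
print('yel side',[P(0,*p,21)[:2] for p in[(219,42),(275,37),(235,110),(293,103)]])
print('plate side',[P(1,*p,8)[:2] for p in[(775,200),(742,298),(422,250)]])
print('plate scene',[P(3,*p,8)[:2] for p in[(748,550),(435,452)]])
print('bolts side',[P(1,*p,8)[:2] for p in[(445,233),(720,284),(750,201)]])
print('bolts scene',[P(3,*p,8)[:2] for p in[(456,449),(613,590),(720,543)]])
print('flare ends side',[P(1,*p,20)[:2] for p in[(660,258),(688,188)]],'scene',[P(3,*p,20)[:2] for p in[(597,542),(678,507)]])
print('knob',tri(ray(cs['side'],296.8,219),ray(cs['scene'],326,206.5)))
k={}
for n in cs:
    im=cv2.cvtColor(cs[n]['image'],cv2.COLOR_RGB2HSV)
    for nm,lo,hi in [('blue',(100,120,60),(125,255,255)),('yel',(20,140,120),(32,255,255))]:
        pass
T=np.eye(3)
print('rack bolts side',P(0,180,187,5),'scene',[P(2,*p,5) for p in[(210,433),(120,522)]])
print('jar side',onz(cs['side'],222,325,0),onz(cs['side'],309,205,0), 'lid', onz(cs['side'],223,295,88))
E
```

```text
bar side endL,R, border L,R [array([664.3, 185.6]), array([635.9, 184.2]), array([660.2, 229.8]), array([631.5, 225.6])]
bar scene end far L/R, border [array([660. , 183.6]), array([628.7, 184.9])]
yel side [array([576.4, 172.3]), array([547.4, 169.5]), array([570.2, 215.2]), array([541.2, 211.5])]
plate side [array([ 494.8, -142.1]), array([523.6, -45.3]), array([724.3, -94.9])]
plate scene [array([ 493.9, -151.2]), array([ 721. , -105.6])]
bolts side [array([ 710.7, -111.7]), array([536.4, -58.7]), array([ 511.4, -141.3])]
bolts scene [array([ 712.2, -117.4]), array([536.4, -63.7]), array([ 512. , -145.8])]
flare ends side [array([573.5, -70.1]), array([ 552.6, -140.6])] scene [array([564.8, -83.8]), array([ 546.7, -146.7])]
knob (array([ 634.30139512, -134.78897555,  158.97809952]), np.float64(1.176773689305091))
rack bolts side [598.2 247.9   5. ] scene [array([598.8, 243.2,   5. ]), array([587.3, 322.6,   5. ])]
jar side [ 8.05639756e+02  6.19652853e+01 -1.13686838e-13] [ 601.27882309 -466.30291277    0.        ] lid [793.75465916  58.24268456  88.        ]
```

>>> move_arm(
  rows=[
    [[0.47,-0.44,0],0],
    [[0.94,-0.88,0],0],
    [[0.94,-0.88,0],0],
  ],
  jaw=1,
)

```text
time_s: 0.57
tool_pos: [230.2, -507.5, 238.6]
tool_rot: [-3.106, -0.454, -0.0]
ft_force: [-0.3, -0.5, -0.1]
width: 1.001
finger_force: 0.0
```

>>> move_arm(
  rows=[
    [[0.47,-0.44,0],0],
    [[0.94,-0.88,0],0],
    [[0.94,-0.88,0],0],
  ],
)

```text
time_s: 0.95
tool_pos: [282.1, -420.0, 239.1]
tool_rot: [-3.108, -0.454, 0.0]
ft_force: [0.5, -0.4, 0.6]
width: 1.0
finger_force: 0.0
```

>>> move_arm(
  rows=[
    [[0.47,-0.44,0],0],
    [[0.94,-0.88,0],0],
    [[0.94,-0.88,0],0],
  ],
)

```text
time_s: 1.32
tool_pos: [334.3, -332.3, 239.4]
tool_rot: [3.108, 0.454, 0.0]
ft_force: [-0.7, -0.7, 0.5]
width: 1.0
finger_force: 0.0
```

>>> move_arm(
  rows=[
    [[0.47,-0.44,0],0],
    [[0.94,-0.88,0],0],
    [[0.94,-0.88,0],0],
  ],
)

```text
time_s: 1.7
tool_pos: [386.7, -244.1, 239.5]
tool_rot: [3.108, 0.454, 0.001]
ft_force: [0.0, -0.5, -0.7]
width: 1.0
finger_force: 0.0
```

>>> move_arm(
  rows=[
    [[0.47,-0.44,0],0],
    [[0.94,-0.88,0],0],
    [[0.94,-0.88,0],0],
  ],
)

```text
time_s: 2.08
tool_pos: [439.2, -155.8, 239.6]
tool_rot: [3.107, 0.453, 0.001]
ft_force: [-0.2, 0.3, 0.8]
width: 0.995
finger_force: 0.0
```

>>> move_arm(
  rows=[
    [[0.47,-0.44,0],0],
    [[0.94,-0.88,0],0],
    [[0.94,-0.88,0],0],
  ],
)

```text
time_s: 2.45
tool_pos: [491.6, -67.3, 239.5]
tool_rot: [3.108, 0.452, 0.001]
ft_force: [-0.9, 0.2, 0.0]
width: 1.002
finger_force: 0.0
```

>>> move_arm(
  rows=[
    [[0.47,-0.44,0],0],
    [[0.94,-0.88,0],0],
    [[0.94,-0.88,0],0],
  ],
)

```text
time_s: 2.82
tool_pos: [543.8, 21.2, 239.3]
tool_rot: [3.108, 0.451, 0.001]
ft_force: [-0.2, -0.8, 0.2]
width: 0.999
finger_force: 0.0
```

>>> move_arm(
  rows=[
    [[0.47,-0.44,0],0],
    [[0.94,-0.88,0],0],
    [[0.94,-0.88,0],0],
  ],
)

```text
time_s: 3.2
tool_pos: [595.8, 109.8, 239.1]
tool_rot: [3.108, 0.45, 0.001]
ft_force: [-0.5, -1.3, 1.1]
width: 0.997
finger_force: 0.0
```

>>> move_arm(
  rows=[
    [[0.4,-0.4,0],-0.1],
    [[0.8,-0.8,0],-0.2],
    [[0.8,-0.8,0.2],-0.3],
    [[0.8,-0.8,0.4],-0.4],
    [[0.8,-0.8,0.5],-0.5],
    [[0.8,-0.8,0.5],-0.6],
    [[0.8,-0.8,0.5],-0.71],
    [[0.8,-0.8,0.5],-0.71],
    [[0.8,-0.8,0.5],-0.71],
    [[0.8,-0.8,0.5],-0.71],
  ],
)

```text
time_s: 4.45
tool_pos: [637.8, 188.1, 199.2]
tool_rot: [2.069, 2.364, -0.001]
ft_force: [0.5, 0.1, -0.2]
width: 0.999
finger_force: 0.0
```

```bash
cat > w.py <<'E'
from h import *
def wray(c,u,v):
    T=np.array(c['cam_to_world']);x,y=(u-c['cx'])/c['fx'],(v-c['cy'])/c['fy'];r=np.hypot(x,y);s=np.sinc(r/np.pi)
    return T[:3,3],T[:3,:3]@np.array([x*s,y*s,np.cos(r)])
def wz(c,u,v,z):
    o,d=wray(c,u,v);return o+d*(z-o[2])/d[2]
def mask(c,lo,hi):
    k=cv2.inRange(cv2.cvtColor(c['image'],cv2.COLOR_RGB2HSV),lo,hi);k=cv2.morphologyEx(k,cv2.MORPH_OPEN,np.ones((3,3)))
    return k
BLUE=((100,120,60),(125,255,255));YEL=((20,140,120),(32,255,255))
def biggest(c,col,z):
    "contours of a colour on plane z: min-area rectangle in world"
    out=[]
    for q in sorted(cv2.findContours(mask(c,*col),cv2.RETR_EXTERNAL,cv2.CHAIN_APPROX_NONE)[0],key=cv2.contourArea)[-3:]:
        p=np.array([wz(c,*a,z)[:2] for a in q[:,0]],np.float32);out.append((q[:,0].mean(0).round(),[np.round(t,1) for t in cv2.minAreaRect(p)],cv2.boxPoints(cv2.minAreaRect(p)).round(1).tolist()))
    return out
E
python3 - <<'E'
from w import *
c=arm.capture('wrist');cv2.imwrite('pics/w1.png',c['image'][:,:,::-1]);print(c['fx'],np.round(c['cam_to_world'],2).tolist())
for col in(BLUE,YEL):
    for r in biggest(c,col,21):print(r)
E
```

```text
371.64829954431775 [[0.99, 0.13, 0.04, 627.91], [0.13, -0.95, -0.27, 256.23], [-0.0, 0.27, -0.96, 334.64], [0.0, 0.0, 0.0, 1.0]]
(array([485., 266.]), [array([802.1, 162.4]), array([ 9.7, 41.2]), np.float64(85.6)], [[781.2000122070312, 159.10000610351562], [822.2999877929688, 156.0], [823.0, 165.6999969482422], [782.0, 168.8000030517578]])
(array([335., 202.]), [array([648.7, 202.4]), array([28.2, 42. ]), np.float64(7.6)], [[631.9000244140625, 221.3000030517578], [637.5, 179.6999969482422], [665.5, 183.39999389648438], [659.9000244140625, 225.10000610351562]])
(array([233., 204.]), [array([560.8, 188.9]), array([30.8, 43.8]), np.float64(6.8)], [[543.0, 208.8000030517578], [548.0999755859375, 165.3000030517578], [578.7000122070312, 168.89999389648438], [573.5, 212.5]])
```

View pics/w1.png

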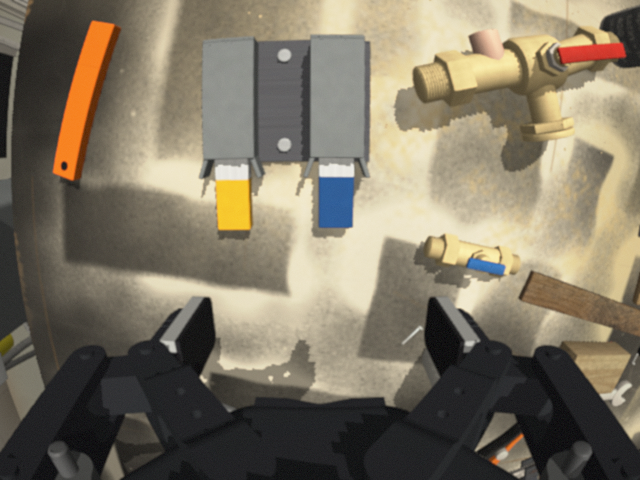

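The wrist view shows the blue end at (335,202), the yellow end at (233,204) and the orange bar at (85,100). Another blue thing, a small valve lever at (485,266), can be ignored. The tip is at about (651,182) mm with a heading of −82.3°. I go down onto it.

>>> move_arm(
  rows=[
    [[0.12,0.155,0.4],0],
    [[0.12,0.155,0.8],0],
    [[0.12,0.155,1],0],
    [[0.12,0.155,1],0],
  ],
)

```text
time_s: 5.0
tool_pos: [647.5, 201.0, 117.6]
tool_rot: [-2.065, -2.365, 0.005]
ft_force: [-0.6, 0.4, 0.8]
width: 1.002
finger_force: 0.0
```

>>> move_arm(
  rows=[
    [[0,0,0.3],0],
    [[0,0,0.6],0],
    [[0,0,0.6],0],
    [[0,0,0.6],0],
  ],
)

```text
time_s: 5.5
tool_pos: [650.1, 201.8, 73.2]
tool_rot: [2.064, 2.366, 0.004]
ft_force: [-0.1, 0.2, 0.4]
width: 1.005
finger_force: 0.0
```

Run:
```python
from w import *
c=arm.capture('wrist');o=arm.get_obs();M=R.from_rotvec(o['tool_rot']).as_matrix()
for r in biggest(c,BLUE,21):print(r, ((np.r_[r[1][0],21]-o['tool_pos'])@M).round(1))
print(o['tool_pos'])
```

```text
(array([525., 352.]), [array([795.9, 157.8]), array([ 8.2, 16.5]), np.float64(84.7)], [[787.2999877929688, 154.5], [803.7000122070312, 153.0], [804.5, 161.10000610351562], [788.0999755859375, 162.6999969482422]]) [-63.5 138.1  52.9]
(array([319., 264.]), [array([648.9, 202.4]), array([28.9, 43. ]), np.float64(7.7)], [[631.7000122070312, 221.6999969482422], [637.5, 179.10000610351562], [666.0999755859375, 183.0], [660.2999877929688, 225.60000610351562]]) [ 0.7 -1.5 52.5]
[650.33113947 201.92133825  73.46239464]
```

>>> move_arm(
  rows=[
    [[-0.03,-0.02,0.3],0],
    [[-0.03,-0.02,0.55],0],
    [[-0.03,-0.02,0.7],0],
    [[-0.03,-0.02,0.77],0],
    [[-0.03,-0.02,0.77],0],
    [[-0.03,-0.02,0.77],0],
  ],
)

```text
time_s: 6.3
tool_pos: [648.2, 199.2, 10.4]
tool_rot: [2.065, 2.367, 0.002]
ft_force: [-0.2, 0.1, 1.2]
width: 1.002
finger_force: 0.0
```

>>> move_arm(
  rows=[
    [[0,0,0],0],
    [[0,0,0],0],
    [[0,0,0],0],
    [[0,0,0],0],
    [[0,0,0],0],
    [[0,0,0],0],
    [[0,0,0],0],
    [[0,0,0],0],
  ],
  jaw=0.2,
  squeeze=30,
)

```text
time_s: 7.3
tool_pos: [647.8, 199.0, 9.9]
tool_rot: [2.065, 2.367, 0.001]
ft_force: [0.1, -0.6, 2.3]
width: 0.345
finger_force: 30.0
```

>>> move_arm(
  rows=[
    [[-0.2,0,0],0],
    [[-0.4,0,0],0],
    [[-0.6,0,0],0],
    [[-0.8,0,0],0],
    [[-0.9,0,0],0],
    [[-0.9,0,0],0],
  ],
)

```text
time_s: 8.05
tool_pos: [657.2, 126.4, 9.5]
tool_rot: [-2.067, -2.366, 0.001]
ft_force: [-0.4, -0.3, -0.6]
width: 0.345
finger_force: 29.7
```

>>> move_arm(
  rows=[
    [[-0.2,0,0],0],
    [[-0.4,0,0],0],
    [[-0.6,0,0],0],
    [[-0.8,0,0],0],
    [[-0.8,0,0],0],
    [[-0.8,0,0],0],
  ],
)

```text
time_s: 8.8
tool_pos: [665.8, 64.2, 9.6]
tool_rot: [-2.066, -2.366, -0.0]
ft_force: [-0.3, -0.2, -1.1]
width: 0.345
finger_force: 29.6
```

Run:
```python
from w import *
c=arm.capture('side')
cv2.imwrite('pics/s2.png',cv2.resize(c['image'][200:440,180:500,::-1],(640,480)));o=arm.get_obs();print(o['tool_pos'],o['width'],o['ft_force'])
```

```text
[665.81703561  64.52187371   9.61728896] 0.3443089666478949 [-0.32523526  0.310422   -1.87020002]
```

View pics/s2.png

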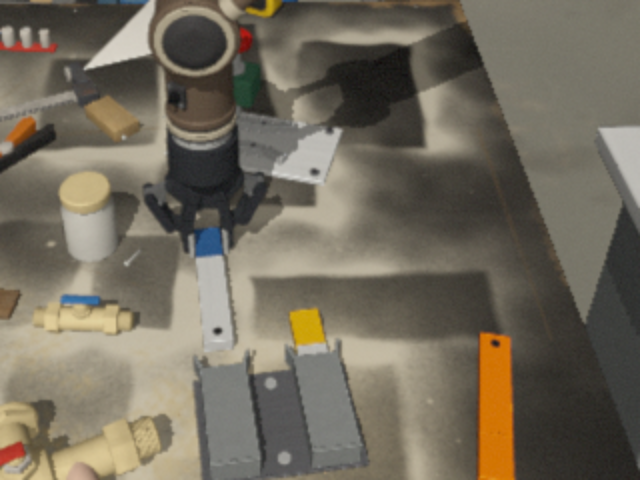

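The bar is clear of the rack (blue end at (208,242), bare end at (218,345) in the crop) and the yellow bar is untouched. I let go and shift back to the bare end.

>>> move_arm(
  rows=[
    [[0,0,0],0],
    [[0,0,0],0],
    [[0,0,0],0],
    [[0,0,0],0],
    [[0,0,-0.2],0],
    [[0,0,-0.5],0],
    [[0.4,0,-0.6],0],
    [[0.8,0,-0.6],0],
    [[0.8,0,-0.6],0],
    [[0.8,0,-0.6],0],
  ],
  jaw=1,
)

```text
time_s: 10.1
tool_pos: [658.0, 127.4, 59.1]
tool_rot: [2.064, 2.366, 0.002]
ft_force: [-0.1, -0.0, 0.1]
width: 0.999
finger_force: 0.0
```

Run:
```python
from w import *
o=arm.get_obs();M=R.from_rotvec(o['tool_rot']).as_matrix();print(o['tool_pos'])
for n in('scene','side'):
    c=arm.capture(n);k=mask(c,*BLUE)
    for q in cv2.findContours(k,cv2.RETR_EXTERNAL,cv2.CHAIN_APPROX_NONE)[0]:
        p=np.array([onz(c,*a,16)[:2] for a in q[:,0]],np.float32);r=cv2.minAreaRect(p)
        if 400<r[0][0]<760 and -100<r[0][1]<260 and min(r[1])>8: print(n,r)
c=arm.capture('wrist');cv2.imwrite('pics/w3.png',c['image'][:,:,::-1])
```

```text
[657.99612206 127.3681896   59.1393853 ]
scene ((648.9094848632812, 64.38458251953125), (13.090673446655273, 40.154300689697266), 25.46491050720215)
side ((664.85888671875, 70.56647491455078), (29.113985061645508, 38.482730865478516), 2.6199564933776855)
```

View pics/w3.png

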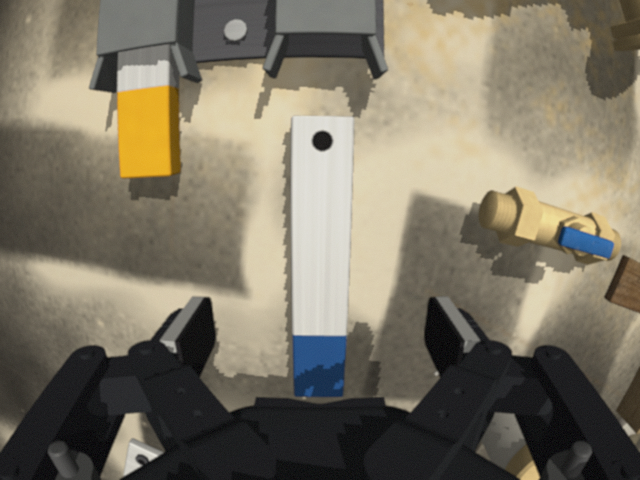

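The wrist view shows the bar flat on the bench: bare end at row 117 (columns 292–354), blue border at row 336 (columns 292–346).

Run:
```python
from w import *
o=arm.get_obs();M=R.from_rotvec(o['tool_rot']).as_matrix()
c=arm.capture('wrist')
P=np.array([wz(c,*p,16) for p in[(292,117),(354,116),(292,336),(346,336)]]);print(P.round(1))
print(((P-o['tool_pos'])@M).round(1))
e,b=P[:2].mean(0),P[2:].mean(0);d=b-e;print(np.linalg.norm(d),np.degrees(np.arctan2(d[1],d[0])))
g=e+d/np.linalg.norm(d)*35;print('grip',g,((g-o['tool_pos'])@M).round(1))
```

```text
[[633.4 202.3  16. ]
 [662.2 206.7  16. ]
 [646.7  87.9  16. ]
 [676.2  91.9  16. ]]
[[ 78.2 -13.8  42. ]
 [ 78.8  15.4  42.1]
 [-36.9 -16.   42.1]
 [-36.9  13.7  42.1]]
115.4450122380227 -83.22293211657077
grip [651.942499   169.73844141  16.        ] [43.5  0.2 42.1]
```

>>> move_arm(
  rows=[
    [[0.3,0,0],0],
    [[0.54,0,0],0],
    [[0.54,0,0.2],0],
    [[0.54,0,0.4],0],
    [[0.54,0,0.55],0],
    [[0.54,0,0.6],0],
    [[0.54,0,0.6],0],
  ],
)

```text
time_s: 11.18
tool_pos: [651.2, 170.0, 9.0]
tool_rot: [-2.066, -2.366, 0.001]
ft_force: [0.7, -0.2, -0.2]
width: 1.003
finger_force: 0.0
```

>>> move_arm(
  rows=[
    [[0,0,0],0],
    [[0,0,0],0],
    [[0,0,0],0],
    [[0,0,0],0],
    [[0,0,0],0],
    [[0,0,0],0],
    [[0,0,0],0],
    [[0,0,0],0],
  ],
  jaw=0.2,
  squeeze=60,
)

```text
time_s: 12.18
tool_pos: [652.2, 170.6, 10.5]
tool_rot: [2.065, 2.367, 0.002]
ft_force: [0.3, 0.5, 5.0]
width: 0.331
finger_force: 61.1
```

>>> move_arm(
  rows=[
    [[0,0,-0.2],0],
    [[0,0,-0.5],0],
    [[0,0,-0.8],0],
    [[0,0,-0.8],0],
    [[0,0,-0.8],0],
  ],
)

```text
time_s: 12.8
tool_pos: [651.0, 170.3, 73.7]
tool_rot: [-2.065, -2.367, 0.0]
ft_force: [-0.0, 0.2, -1.9]
width: 0.333
finger_force: 60.5
```

Run:
```python
from w import *
o=arm.get_obs();M=R.from_rotvec(o['tool_rot']).as_matrix();print(o['tool_pos'],M[:,0])
th=-0.294;ax=np.array([np.cos(th),np.sin(th),0]);O=np.array([633.5,-135,0])
t=O+ax*(-195)+[0,0,60];print('target',t,'shift',((t-o['tool_pos'])@M/80).round(3),'turn',(np.degrees(np.arctan2(M[1,0],M[0,0]))-(180+np.degrees(th)))/114.59)
c=arm.capture('side');cv2.imwrite('pics/s4.png',cv2.resize(c['image'][200:440,180:500,::-1],(640,480)))
```

```text
[650.99365451 170.34311319  73.71741676] [-1.35500843e-01  9.90777231e-01  8.25264701e-06]
target [446.86698127 -78.49233396  60.        ] shift [-2.736 -2.949  0.173] turn -0.5704464494095134
```

View pics/s4.png

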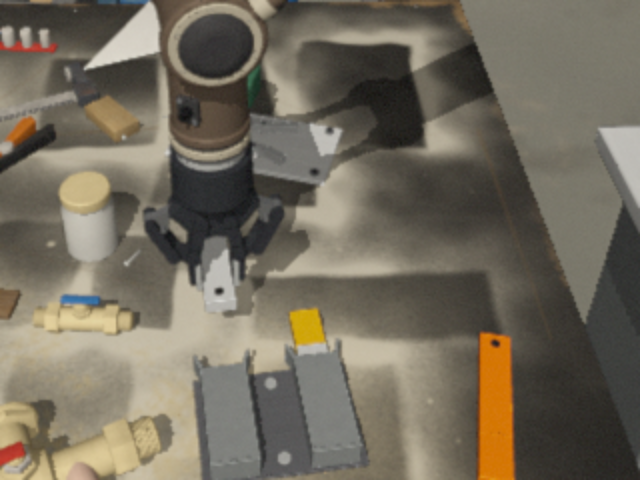

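>>> move_arm(
  rows=[
    [[-0.4,-0.45,0],0],
    [[-0.8,-0.9,0],0],
    [[-0.91,-0.98,0],0],
    [[-0.91,-0.98,0],0],
  ],
)

```text
time_s: 13.35
tool_pos: [583.2, 87.2, 73.0]
tool_rot: [-2.066, -2.365, 0.001]
ft_force: [0.4, 0.5, -0.9]
width: 0.337
finger_force: 60.4
```

>>> move_arm(
  rows=[
    [[-0.4,-0.45,0],0],
    [[-0.8,-0.9,0],0],
    [[-0.91,-0.98,0],0],
    [[-0.91,-0.98,0],0],
  ],
)

```text
time_s: 13.85
tool_pos: [517.4, 5.1, 74.1]
tool_rot: [2.065, 2.365, 0.003]
ft_force: [0.1, 0.5, -1.5]
width: 0.334
finger_force: 60.4
```

>>> move_arm(
  rows=[
    [[-0.4,-0.45,0],-0.08],
    [[-0.8,-0.9,0],-0.16],
    [[-0.91,-0.98,0],-0.24],
    [[-0.91,-0.98,0],-0.32],
    [[-0.91,-0.98,0],-0.4],
    [[-0.91,-0.98,0],-0.48],
    [[-0.91,-0.98,0],-0.54],
    [[-0.91,-0.98,0],-0.57],
    [[-0.91,-0.98,0],-0.57],
    [[-0.91,-0.98,0],-0.57],
    [[-0.91,-0.98,0],-0.57],
  ],
)

```text
time_s: 15.22
tool_pos: [448.5, -77.6, 73.8]
tool_rot: [0.461, 3.107, 0.0]
ft_force: [-0.2, -0.0, -1.3]
width: 0.333
finger_force: 60.5
```

Run:
```python
from w import *
o=arm.get_obs();M=R.from_rotvec(o['tool_rot']).as_matrix();print(o['tool_pos'],M[:,0],o['width'])
for n in('wrist','side'):
    c=arm.capture(n);im=c['image'][:,:,::-1]
    cv2.imwrite(f'pics/{n}5.png',im)
a=cv2.imread('pics/wrist5.png');b=cv2.resize(cv2.imread('pics/side5.png')[200:320,220:400],(792,528))
cv2.imwrite('pics/w5.png',a)
cv2.imwrite('pics/s5.png',b)
```

```text
[448.45624673 -77.6431759   73.75562886] [-9.56843562e-01  2.90603222e-01 -4.07320762e-04] 0.33312810438635704
```

View pics/s5.png

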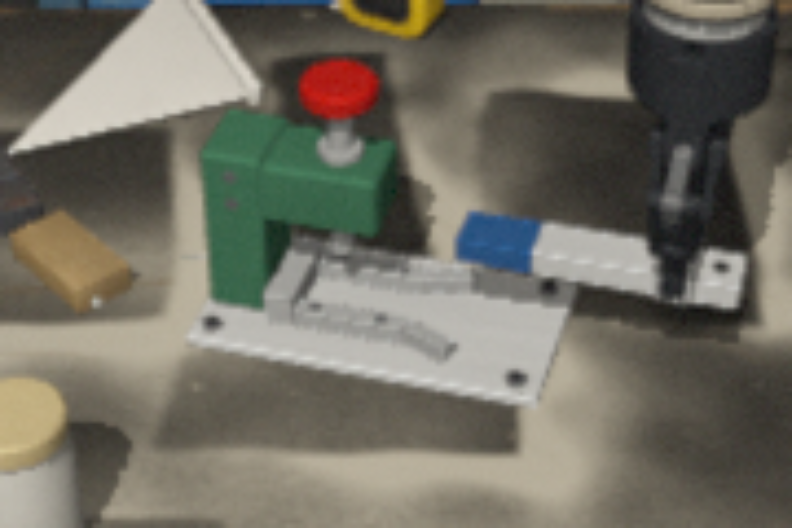

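The bar points at the press and is parallel to its guides (blue end at (498,242) in the crop, bare-end hole at (720,267)). I use that hole to check the camera bias against the arm.

Run:
```python
from w import *
from m import cs,S
o=arm.get_obs();M=R.from_rotvec(o['tool_rot']).as_matrix();t=np.array(o['tool_pos'])
for n,g in(('side',(383.6,260.7)),('scene',None)):
    c=cs[n]
    p0=t+M[:,0]*22.5; p0[2]=79  # hole ~12.5 from bare end
    u,v=proj(c,p0) if g is None else g
    gr=cv2.cvtColor(c['image'],cv2.COLOR_RGB2GRAY)
    x0,y0=int(u)-7,int(v)-7;w=gr[y0:y0+15,x0:x0+15];print(n,(u,v),proj(c,p0))
    if n=='scene': cv2.imwrite('pics/sc6.png',cv2.resize(c['image'][180:300,280:440,::-1],(800,600),interpolation=cv2.INTER_CUBIC))
    else: print('offset along,lat', ((onz(c,*g,79)-p0)@M).round(1))
```

```text
side (383.6, 260.7) (np.float64(382.8946484559412), np.float64(259.8673520849315))
offset along,lat [2.1 2.8 0. ]
scene (np.float64(378.5429156469376), np.float64(276.06523211951804)) (np.float64(378.5429156469376), np.float64(276.06523211951804))
```

View pics/sc6.png

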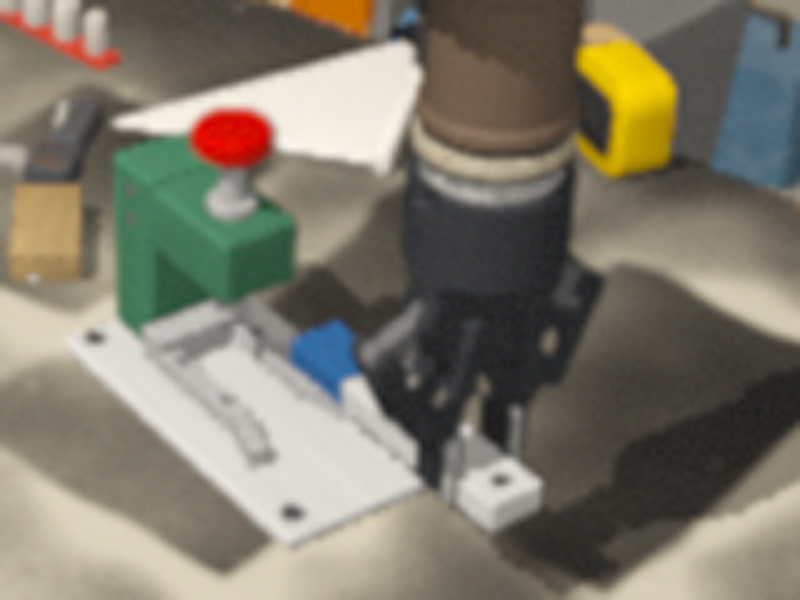

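The hole sits at about (501,480) in the scene crop. The two cameras' biases cancel, which leaves a lateral correction of about −1.3 mm. I lower the bar in front of the flare and then slide it in.

>>> move_arm(
  rows=[
    [[0.12,-0.016,0.1],0],
    [[0.12,-0.016,0.3],0],
    [[0.12,-0.016,0.5],0],
    [[0.12,-0.016,0.6],0],
    [[0.12,-0.016,0.66],0],
    [[0.12,-0.016,0.66],0],
    [[0.12,-0.016,0.66],0],
  ],
)

```text
time_s: 16.3
tool_pos: [438.9, -76.4, 21.2]
tool_rot: [0.461, 3.107, -0.0]
ft_force: [0.3, -0.8, -1.4]
width: 0.332
finger_force: 60.4
```

>>> move_arm(
  rows=[
    [[-0.1,0,0],0],
    [[-0.2,0,0],0],
    [[-0.3,0,0],0],
    [[-0.4,0,0],0],
    [[-0.5,0,0],0],
    [[-0.5,0,0],0],
    [[-0.5,0,0],0],
  ],
)

```text
time_s: 17.18
tool_pos: [476.2, -87.7, 20.6]
tool_rot: [-0.461, -3.107, -0.0]
ft_force: [0.3, 0.7, -0.8]
width: 0.325
finger_force: 60.4
```

Run:
```python
from w import *
o=arm.get_obs();print(o['tool_pos'],o['ft_force'],o['torque'])
a=arm.capture('side')['image'][215:305,237:357,::-1];b=arm.capture('scene')['image'][200:290,280:400,::-1]
cv2.imwrite('pics/c7.png',np.hstack([cv2.resize(x,(400,300),interpolation=cv2.INTER_CUBIC) for x in(a,b)]))
```

```text
[476.23713431 -87.73480983  20.64842805] [ 0.32457086  0.72399753 -0.76031366] [-0.00480541  0.06957029  0.00889135]
```

View pics/c7.png

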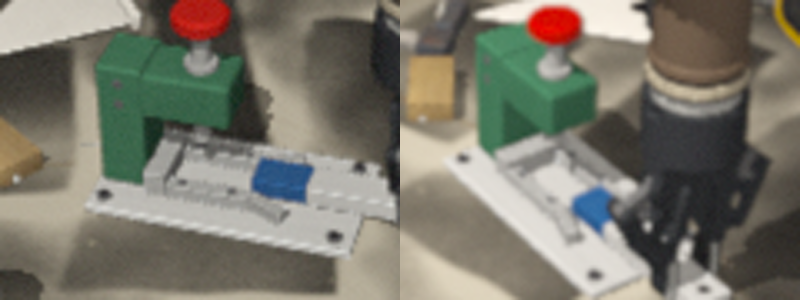

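The tip (blue at (283,180) in the side half) is between the guides at the start of the straight section. I keep sliding.

>>> move_arm(
  rows=[
    [[-0.1,0,0],0],
    [[-0.2,0,0],0],
    [[-0.3,0,0],0],
    [[-0.3,0,0],0],
    [[-0.3,0,0],0],
  ],
)

```text
time_s: 17.9
tool_pos: [499.4, -94.8, 20.7]
tool_rot: [-0.461, -3.107, -0.0]
ft_force: [0.1, -0.3, -2.1]
width: 0.333
finger_force: 60.4
```

>>> move_arm(
  rows=[
    [[-0.1,0,0],0],
    [[-0.2,0,0],0],
    [[-0.3,0,0],0],
    [[-0.35,0,0],0],
    [[-0.35,0,0],0],
    [[-0.35,0,0],0],
  ],
)

```text
time_s: 18.65
tool_pos: [526.0, -102.9, 20.7]
tool_rot: [-0.461, -3.107, -0.0]
ft_force: [-0.1, 0.0, -1.7]
width: 0.333
finger_force: 60.4
```

>>> move_arm(
  rows=[
    [[-0.04,0,0],0],
    [[-0.08,0,0],0],
    [[-0.08,0,0],0],
    [[-0.08,0,0],0],
  ],
)

```text
time_s: 19.15
tool_pos: [532.5, -104.8, 20.9]
tool_rot: [-0.461, -3.107, -0.0]
ft_force: [0.4, 0.5, -1.5]
width: 0.331
finger_force: 60.4
```

>>> move_arm(
  rows=[
    [[-0.02,0,0],0],
    [[-0.03,0,0],0],
    [[-0.03,0,0],0],
    [[-0.03,0,0],0],
  ],
)

```text
time_s: 19.65
tool_pos: [534.8, -105.5, 20.9]
tool_rot: [-0.461, -3.107, -0.0]
ft_force: [0.1, -0.6, -0.7]
width: 0.329
finger_force: 60.4
```

>>> move_arm(
  rows=[
    [[-0.02,0,0],0],
    [[-0.025,0,0],0],
    [[-0.025,0,0],0],
    [[-0.025,0,0],0],
  ],
)

```text
time_s: 20.15
tool_pos: [536.4, -106.0, 20.7]
tool_rot: [-0.461, -3.107, -0.0]
ft_force: [-0.1, 0.2, -0.8]
width: 0.332
finger_force: 60.4
```

>>> move_arm(
  rows=[
    [[-0.02,0,0],0],
    [[-0.02,0,0],0],
    [[-0.02,0,0],0],
  ],
)

```text
time_s: 20.52
tool_pos: [536.5, -106.1, 20.3]
tool_rot: [-0.461, -3.104, -0.001]
ft_force: [-5.3, 1.5, 0.9]
width: 0.332
finger_force: 60.6
```

Contact with the stop, at the expected place. I push slightly more, lower onto the plate and release.

>>> move_arm(
  rows=[
    [[-0.02,0,0],0],
    [[-0.02,0,0.015],0],
    [[-0.02,0,0.02],0],
    [[-0.02,0,0.02],0],
  ],
)

```text
time_s: 21.02
tool_pos: [536.5, -106.1, 18.6]
tool_rot: [-0.46, -3.1, -0.001]
ft_force: [-8.9, 1.9, 4.1]
width: 0.329
finger_force: 61.1
```

>>> move_arm(
  rows=[
    [[0,0,0],0],
    [[0,0,0],0],
    [[0,0,0],0],
    [[0,0,0],0],
  ],
  jaw=0.55,
)

```text
time_s: 21.52
tool_pos: [540.5, -107.3, 19.6]
tool_rot: [0.461, 3.106, -0.0]
ft_force: [0.2, 0.3, 0.7]
width: 0.551
finger_force: 0.0
```

Run:
```python
from w import *
o=arm.get_obs();print(o['tool_pos'],o['ft_force'],o['finger_force'])
for n in('side','scene'):
    c=arm.capture(n);k=mask(c,*BLUE)
    for q in cv2.findContours(k,cv2.RETR_EXTERNAL,cv2.CHAIN_APPROX_NONE)[0]:
        p=np.array([onz(c,*a,24)[:2] for a in q[:,0]])
        if 560<p[:,0].mean()<680 and -160<p[:,1].mean()<-60: print(n,len(q),q[:,0].mean(0),p.mean(0))
```

```text
[ 540.52506309 -107.26295383   19.57400099] [0.23910374 0.2627075  0.73973049] 0.0
side 43 [298.09302326 263.93023256] [ 633.52692755 -128.95565978]
scene 23 [322.7826087  250.69565217] [ 637.96434829 -128.63992019]
```

>>> move_arm(
  rows=[
    [[0,0,-0.2],0],
    [[0,0,-0.6],0],
    [[0,0,-1],0],
    [[0,0,-1],0],
    [[0,0,-1],0],
  ],
)

```text
time_s: 22.25
tool_pos: [539.6, -107.0, 99.6]
tool_rot: [0.461, 3.107, -0.0]
ft_force: [0.0, -0.3, -0.2]
width: 0.547
finger_force: 0.0
```

>>> move_arm(
  rows=[
    [[0,0,-0.5],0],
    [[0,0,-1],0],
    [[0,0,-1],0],
    [[0,0,-1],0],
  ],
)

```text
time_s: 22.75
tool_pos: [538.6, -106.7, 177.7]
tool_rot: [-0.461, -3.105, -0.001]
ft_force: [0.3, -1.0, 0.2]
width: 0.553
finger_force: 0.0
```

>>> move_arm(
  rows=[
    [[0,0,-0.3],0],
    [[0,0,-0.3],0],
    [[0,0,-0.3],0],
    [[0,0,-0.3],0],
    [[0,0,-0.3],0],
  ],
  jaw=0,
)

```text
time_s: 23.38
tool_pos: [539.3, -106.9, 202.3]
tool_rot: [-0.461, -3.106, -0.0]
ft_force: [0.2, -0.1, -0.0]
width: 0.001
finger_force: 0.0
```

Run:
```python
from w import *
o=arm.get_obs();M=R.from_rotvec(o['tool_rot']).as_matrix();print(o['tool_pos'],o['width'],o['finger_force'],arm.nose_length)
ax=np.array([.9568,-.2906]);ay=np.array([.2906,.9568])
D={}
for n in('side','scene'):
    c=arm.capture(n);k=mask(c,*BLUE)
    for q in cv2.findContours(k,cv2.RETR_EXTERNAL,cv2.CHAIN_APPROX_NONE)[0]:
        p=np.array([onz(c,*a,24)[:2] for a in q[:,0]])-[634.2,-134.8]
        if abs(p.mean(0)).max()<60: print(n,'blue x',np.percentile(p@ax,[0,5,95,100]).round(1),'y',np.percentile(p@ay,[0,5,95,100]).round(1))
    k=mask(c,(0,170,100),(6,255,255));w={'side':(285,205,25,25),'scene':(312,195,28,20)}[n];x,y,a,b=w
    m=cv2.moments(k[y:y+b,x:x+a],True);D[n]=ray(c,x+m['m10']/m['m00'],y+m['m01']/m['m00'])
t,g=tri(D['side'],D['scene']);print('knob',t,g,((t-o['tool_pos'])@M/80).round(3))
```

```text
[ 539.29626187 -106.90402552  202.31684156] 0.0014982404325873258 0.0 8.0
side blue x [-23.2 -21.   18.9  19.3] y [-13.  -11.9  22.6  23.1]
scene blue x [-19.  -17.2  18.9  20. ] y [-15.7 -15.   16.4  16.9]
knob [ 635.39925015 -136.93733737  155.6164739 ] 1.028918651554384 [-1.26  -0.01   0.582]
```

The bar is home: the blue border is at press x ≈ −23 mm, where −24 is expected. Next is the knob.

>>> move_arm(
  rows=[
    [[-0.3,0,0],0],
    [[-0.6,0,0],0],
    [[-0.6,0,0],0],
  ],
)

```text
time_s: 23.85
tool_pos: [586.9, -121.4, 203.4]
tool_rot: [0.461, 3.107, -0.0]
ft_force: [0.0, 0.5, -0.1]
width: 0.001
finger_force: 0.0
```

>>> move_arm(
  rows=[
    [[-0.3,0,0],0],
    [[-0.62,0,0],0],
    [[-0.62,0,0.1],0],
    [[-0.62,0,0.2],0],
    [[-0.62,0,0.3],0],
    [[-0.62,0,0.3],0],
    [[-0.62,0,0.3],0],
  ],
)

```text
time_s: 24.72
tool_pos: [633.0, -135.3, 179.4]
tool_rot: [-0.461, -3.107, -0.0]
ft_force: [-1.8, -0.3, 0.3]
width: -0.003
finger_force: 0.0
```

>>> move_arm(
  rows=[
    [[0,0,0.04],0],
    [[0,0,0.08],0],
    [[0,0,0.12],0],
    [[0,0,0.16],0],
    [[0,0,0.2],0],
    [[0,0,0.22],0],
    [[0,0,0.22],0],
  ],
)

```text
time_s: 25.6
tool_pos: [633.4, -135.5, 162.7]
tool_rot: [0.461, 3.107, -0.0]
ft_force: [-3.1, -0.1, 8.1]
width: -0.0
finger_force: 3.3
```

>>> move_arm(
  rows=[
    [[0,0,0.04],0],
    [[0,0,0.08],0],
    [[0,0,0.1],0],
    [[0,0,0.12],0],
    [[0,0,0.12],0],
  ],
)

```text
time_s: 26.22
tool_pos: [633.5, -135.5, 155.0]
tool_rot: [0.461, 3.107, -0.0]
ft_force: [-5.2, 0.6, 13.4]
width: 0.003
finger_force: 6.7
```

>>> move_arm(
  rows=[
    [[0,0,0.02],0],
    [[0,0,0.03],0],
    [[0,0,0.03],0],
    [[0,0,0.03],0],
    [[0,0,0.03],0],
    [[0,0,0.03],0],
  ],
)

```text
time_s: 26.98
tool_pos: [633.6, -135.5, 155.0]
tool_rot: [0.461, 3.107, -0.0]
ft_force: [-8.3, 2.4, 23.2]
width: 0.002
finger_force: 11.0
```

Firmly on its stop (23 N, against 11 N of spring). Next: hold a moment longer, then rise gently.

>>> move_arm(
  rows=[
    [[0,0,0],0],
    [[0,0,0],0],
    [[0,0,0],0],
    [[0,0,0],0],
  ],
)

```text
time_s: 27.48
tool_pos: [633.6, -135.5, 154.9]
tool_rot: [0.461, 3.107, -0.0]
ft_force: [-9.4, 1.4, 21.9]
width: -0.001
finger_force: 11.0
```

>>> move_arm(
  rows=[
    [[0,0,-0.06],0],
    [[0,0,-0.12],0],
    [[0,0,-0.18],0],
    [[0,0,-0.24],0],
    [[0,0,-0.3],0],
    [[0,0,-0.4],0],
    [[0,0,-0.6],0],
    [[0,0,-0.8],0],
    [[0,0,-1],0],
    [[0,0,-1],0],
    [[0,0,-1],0],
    [[0,0,-1],0],
  ],
)

```text
time_s: 28.98
tool_pos: [632.6, -135.3, 228.7]
tool_rot: [-0.461, -3.106, -0.0]
ft_force: [0.1, 0.0, -1.1]
width: 0.004
finger_force: 0.0
```

Run:
```python
from w import *
o=arm.get_obs();print(o['tool_pos'],o['ft_force'])
ax=np.array([.9568,-.2906]);ay=np.array([.2906,.9568]);D={}
for n in('side','scene'):
    c=arm.capture(n);k=mask(c,*BLUE)
    for q in cv2.findContours(k,cv2.RETR_EXTERNAL,cv2.CHAIN_APPROX_NONE)[0]:
        p=np.array([onz(c,*a,24)[:2] for a in q[:,0]])-[634.2,-134.8]
        if abs(p.mean(0)).max()<60: print(n,'blue x',np.percentile(p@ax,[0,5,95,100]).round(1),'y',np.percentile(p@ay,[0,5,95,100]).round(1))
    k=mask(c,(0,170,100),(6,255,255));x,y,a,b={'side':(285,205,25,25),'scene':(312,195,28,20)}[n]
    m=cv2.moments(k[y:y+b,x:x+a],True);D[n]=ray(c,x+m['m10']/m['m00'],y+m['m01']/m['m00'])
print('knob',tri(D['side'],D['scene']))
```

```text
[ 632.60133669 -135.25575417  228.71688163] [ 0.08054291  0.02106999 -1.08841398]
side blue x [-23.2 -21.   18.9  19.3] y [-13.  -11.9  22.6  23.1]
scene blue x [-19.  -17.2  19.2  20. ] y [-15.7 -15.   16.4  16.9]
knob (array([ 635.3609748 , -136.94899636,  155.54243984]), np.float64(0.7747349317290889))
```

The knob is fully back up, the bar has not moved, and the arm is clear.

```bash
python3 -c "
from bench import arm
print(arm.sign_off())"
```

```text
the job is handed in; nothing more can be done
None
```

I put the blue-ended bar home in the press, let go of it, and held the knob on its stop for about a second. By the last camera check the knob is back up, the bar hasn't moved and the arm is clear. The job is handed in at about 29 s, and sign-off gave no verdict.

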